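# Vent the sample chamber and hold its sprung gate open

## Task

Vent the sample chamber: twist the black knob on the small white valve unit clockwise to its stop, then let go so that it springs back. Then open the chamber: squeeze its two gate catches fully in, first the one nearest the hinge and then the one nearest the steel post, swing the gate by that post out past its detent, and finish while still holding the post with the gate wide open, about square to the chamber front. Leave the jug, the jar and the steel ring where they stand.

Things in the scene. Friction and masses are not known exactly. Their poses are not given: they have to be found in the camera images.
- chamber: fixed sample chamber: blue base 250 x 250 x 30 mm, clear box (top at z = 124 mm) on its rear half. Origin: centre of the underside, z = 0; x to its back, y to its left. The gate closes the box's front; shut, it lies in the plane x = -30 mm from the hinge at y = +105 mm to y = -88 mm, 14 mm thick, top at z = 122.5 mm. A fixed steel header 14 mm behind that plane reaches z = 132 mm
- gate_hinge (a point): point on the gate's vertical hinge axis, at its top edge (z = 122.5 mm). Its axes turn with the gate: -y runs along the gate to the free edge; with the gate shut they are those of the chamber
- gate (a joint): gate angle, rad: 0 shut, grows as the free edge swings out to -x of the chamber (clockwise from above), stop at 1.75. A spring shuts it (0.15 N m at 0, 0.49 at 1.35). A sprung roller makes a detent at about 0.65 to 0.95 (some 9 N at the post); let go beyond, the gate falls back to about 0.92. Each catch not squeezed in locks the gate shut (under 0.1 rad of play)
- gate_post: upright round steel post on the gate's top near the free edge, the gate's handle: diameter 16 mm, 67 mm tall, from z = 122.5 to 189.5 mm; origin at the centre of its foot, 177 mm from the hinge axis. Turns with the gate
- catch1_mid (a point): first catch, 45 mm from the hinge axis: two upright black tabs on the gate's top, side by side along the gate, each 18 mm across the gate x 8 mm along it, z = 126 to 172.5 mm. Outer faces 40 mm apart, 20 mm when squeezed fully in. The point is midway between the tabs, z = 160.5 mm; its y axis runs along the gate, the direction to squeeze
- catch2_mid (a point): second catch, the one nearest the post, 115 mm from the hinge axis (62 mm from the post): the same two tabs, the same point and axes
- catch1a (a joint): first catch, tab on the hinge side: 0 out, 0.010 m fully in. Slides along the gate with about 4 N of friction, has no spring and stays where it is left
- catch1b (a joint): first catch, tab on the post side: the same
- catch2a (a joint): second catch, tab on the hinge side: the same
- catch2b (a joint): second catch, tab on the post side: the same
- vent_unit: vent valve unit, fixed white box 100 (x) x 90 (y) x 45 mm high, to the left or to the right of the chamber; origin: centre of its underside (z = 0)
- vent_bar: bar grip on top of the vent knob: black, 46 mm long (its own x), 14 mm wide (y), 32 mm high, from z = 58 to 90 mm; origin at the centre of its foot, on the knob's vertical axis. At rest its x axis is that of the vent unit. It stands on a round black disc of 48 mm diameter
- vent_axis (a point): point on the knob's vertical axis, z = 78 mm, the height to grip the bar; does not turn
- vent_knob (a joint): knob angle in rad: 0 at rest, grows clockwise from above, stop at 1.1. Spring return: 0.06 N m at rest, 0.19 N m at the stop
- jug: bystander: loose whitish jug, 96 mm diameter, 120 mm high, origin at the centre of its underside; stands on the other side of the chamber from the vent unit
- jar: bystander: loose amber jar, 66 mm diameter, 100 mm high, origin at the centre of its underside
- mould: bystander: loose steel ring, 90 mm outer diameter, 45 mm high, origin at the centre of its underside
Mind the look-alikes: they are no part of the job. What is shaped like the vent_unit but brown, red or yellow is not meant.

How it is judged:
On the way, in this order (a step that is already met when the one before it is completed fails the run):
1. the vent knob is twisted to its stop (value of joint vent_knob above 1 rad), for 0.1 s.
2. the vent knob is let go and has sprung back (value of joint vent_knob below 0.12 rad and contact force between the fingers and vent_bar below 0.2 N), for 0.2 s.
3. both tabs of the catch nearest the hinge are squeezed in (value of joint each of catch1a, catch1b above 0.0078 m), for 0.1 s.
4. both tabs of the catch nearest the post are squeezed in (value of joint each of catch2a, catch2b above 0.0078 m), for 0.1 s.
5. the gate is past its detent (value of joint gate above 1 rad), for 0.1 s.
At the end, for the whole second after the job is handed in: The gate stands at more than 1.25 rad (about 72 degrees) and still (under 0.1 rad/s), the fingers hold its post (more than 1 N of contact), and the vent knob is back at rest (under 0.12 rad) (value of joint gate above 1.25 rad and contact force between the fingers and gate_post above 1 N and velocity of joint gate between -0.1 and 0.1 rad/s and value of joint vent_knob below 0.12 rad); the arm keeps its last pose, push and grip.
It fails at once if the jug, the jar or the ring is pushed more than 40 mm or tipped over (distance of any of jug, jar, mould from where it was at the start of the episode above 0.04 m or angle between any of jug, jar, mould's own z axis and vertical above 0.6 rad).
It also fails if it takes over 67 s, if anything falls off the work surface, if the arm or the gripper's body presses on something with over 40 N, if the wrist force passes 120 N, or if a joint passes its speed limit or range.

## Robot

A 6-joint arm with a two-finger parallel gripper is mounted at the origin on the work surface. World frame = base frame: x ahead of the robot, y to its left, z up, the work surface at z = 0. Lengths are in m, angles in rad, forces in N, time in s.
With the tool pointing down it reaches from about 0.35 to 0.85 m from the base axis. Payload 8.1 kg.
Tool frame: the origin (TCP) lies at the very end of the fingers, on their centre line; the grasp point (between the pads) lies 19 mm behind it; z points along the fingers, y is the line along which they close (so a half turn about z gives the same grasp; the last joint's range is limited). The gripper opens to 93 mm and grips with 3 to 60 N. Pads are 15 mm wide; open, the fingers measure 128 mm over their backs; the gripper's body (75 mm by 188 mm) begins 65 mm behind the grasp point.
Start: joints at [1.124, 0.13, 1.488, -0, 1.523, -0.085], TCP at [0.212, 0.561, 0.219] pointing down, gripper open.
Joint ranges: [-2.96, 2.96], [-0.89, 2.26], [0.02, 2.5], [-1.34, 4.48], [0, 2.73], [-2.66, 2.66]. Speed limits (rad/s): [2.39, 2.39, 2.79, 3.14, 3.14, 3.14].

## Interface

Orientations are given as a 3x3 rotation matrix whose columns are the frame's x, y, z axes.
In Python, from bench import arm gives the robot as it stands. The module is installed in compiled form; this text tells all that it offers.
- The arm moves only by the shell command python3 -m jog 'ROWS' [FORCE]. ROWS is JSON, one flat list of numbers, 7 for each row, row after row: the shift along the tool's x, y, z each as a share of 0.2 m, from -1 to 1, then the turn, a rotation vector about the tool's x, y, z each as a share of 45 degrees, from -1 to 1, then the opening, from 0 (shut) to 1 (fully open). In form: [x, y, z, wx, wy, wz, claw, x, y, z, wx, wy, wz, claw, ...]. A call has 1 to 12 rows; each row shifts and turns the commanded pose from where the row before left it, along the tool's axes as they then stand; what a row does not reach is not made up. A row lasts 1/12 s, in which the tool goes at most 41.7 mm and 7.16 degrees, less where a joint would pass 70% of its speed; a pose out of reach is approached as far as the arm can. A call with a number of a shift or a turn outside -1 to 1 is refused whole. A call with a gripper value outside its range is refused whole. The fingers move at their own pace and stop on an object; FORCE is the grip in N (left out, the last holds). Time passes only in rows, so rows that do not move let the fingers close. It gives the time, the measured TCP pose, the force, the opening and the grip force at its end, in the units of the state.
- arm.state(): the state, without advancing time (a new reading comes with each control period).
- arm.get_image(name): name is "scene" or "top" or "wrist"; returns a dict with "img" (480x640x3 uint8, red, green, blue), "range_z" (480x640 float32, m along the optical axis (not along the pixel's ray), 0 where there is no reading), "fx", "fy", "cx", "cy" (pixels), "k1" (the pictures are not rectified: a ray, as slopes to the right and down, at radius r is drawn at 1 + k1 r^2 times it, then the intrinsics apply), "cam_to_world" (4x4, takes a point from camera to world coordinates). Camera axes: x right, y down, z forward; pixel columns grow to the right and rows downward; lengths in m; the calibration is good to about 2 mm. A picture is of the moment at which its call begins.
- arm.close_job(): hands the job in; it is judged then, once.
The state is a dict: "time": time; "joints": joint angles; "qd": joint speeds; "tau": joint torques, N m; "eef_pos": TCP position; "tool_rot": TCP orientation; "force": force on the tool from outside, world axes, zero at the start; "moment": the same for the moment, N m; "finger_gap": finger opening in m; "finger_force": force on a finger pad.
Only numpy, scipy, OpenCV 4.12 (cv2) and the standard library are available. Lean on these libraries where they do the work, as an engineer would, in place of code of your own. Each camera call takes 0.05 s, during which the arm holds its last target. There are 200 camera calls.

## Working session

There is one attempt and no reset: what is moved stays moved. The work goes in short steps, Python scripts to look and compute and a shell command to move; the robot and the scene stay as the last step left them, time stands still between calls to the robot, and variables do not carry over. Pictures are saved under pics/ and viewed, at most 10 in all, crops included, and the job is handed in when it is done.

```bash
mkdir -p pics; cat > h.py <<'E'
import numpy as np, cv2
from bench import arm
def snap(name, fn):
    d=arm.get_image(name); np.savez('pics/'+fn+'.npz',**d)
    cv2.imwrite('pics/'+fn+'.png',d['img'][:,:,::-1]); return d
def load(fn): return dict(np.load('pics/'+fn+'.npz'))
def ray(d,u,v):
    K=np.array([[d['fx'],0,d['cx']],[0,d['fy'],d['cy']],[0,0,1]],float)
    x=(np.asarray(u,float)-d['cx'])/d['fx'];y=(np.asarray(v,float)-d['cy'])/d['fy'];a,b=x,y
    for _ in range(20):
        s=1+d['k1']*(a*a+b*b);a,b=x/s,y/s
    return np.stack([a,b,np.ones_like(a)],-1)
def world(d,u,v):   # by range
    r=ray(d,u,v)*np.asarray(d['range_z'][np.asarray(v,int),np.asarray(u,int)])[...,None]
    T=d['cam_to_world'];return r@T[:3,:3].T+T[:3,3]
def onz(d,u,v,z):   # on plane z
    T=d['cam_to_world'];w=ray(d,u,v)@T[:3,:3].T;c=T[:3,3]
    return c+w*((z-c[2])/w[...,2])[...,None]
E
python3 - <<'E'
from h import *
for n in ('top','scene'): 
    d=snap(n,n+'0'); print(n,d['cam_to_world'].round(3).tolist(),d['fx'],d['k1'])
print(arm.state())
E
```

```text
top [[0.016, -0.997, 0.074, 0.391], [-1.0, -0.016, 0.001, 0.046], [0.001, -0.074, -0.997, 1.401], [0.0, 0.0, 0.0, 1.0]] 595.4769402449799 -0.056293608245744406
scene [[0.864, -0.406, 0.297, 0.153], [-0.503, -0.693, 0.517, -0.531], [-0.004, -0.596, -0.803, 1.044], [0.0, 0.0, 0.0, 1.0]] 460.2763511621847 -0.044242921503860756
{'time': 0.1, 'joints': array([ 1.12359515e+00,  1.31067506e-01,  1.48917112e+00, -2.26495501e-05,
        1.52297995e+00, -8.53980455e-02]), 'qd': array([ 0.00031079, -0.00168064, -0.0044299 , -0.0019105 , -0.00416349,
       -0.00158241]), 'tau': array([ 9.65387226e-04, -5.61344719e+01, -4.93091369e+01,  7.69738876e-02,
        2.92372657e-02, -5.09441986e-05]), 'eef_pos': array([0.21214308, 0.56070334, 0.21770276]), 'tool_rot': array([[-9.35260455e-01,  3.53959623e-01, -6.82719280e-04],
       [ 3.53960262e-01,  9.35259298e-01, -1.47581077e-03],
       [ 1.16142130e-04, -1.62192295e-03, -9.99998678e-01]]), 'force': array([-0.34272575,  0.3911752 , -0.64097807]), 'moment': array([ 0.05568607,  0.0485773 , -0.0274395 ]), 'finger_force': 0.0, 'finger_gap': 0.09264636646178331}
```

View pics/top0.png

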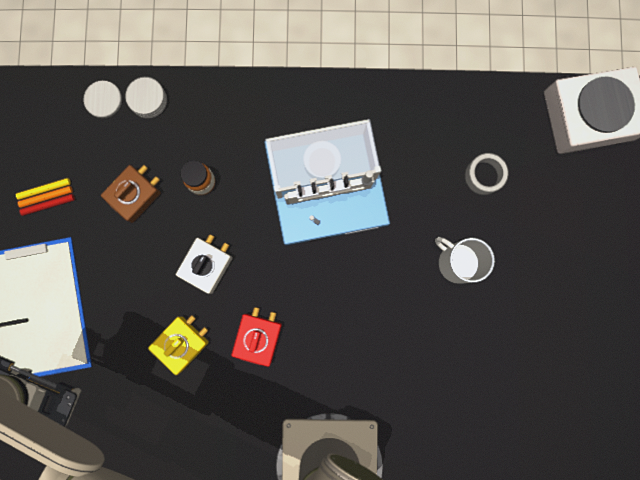

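View pics/scene0.png

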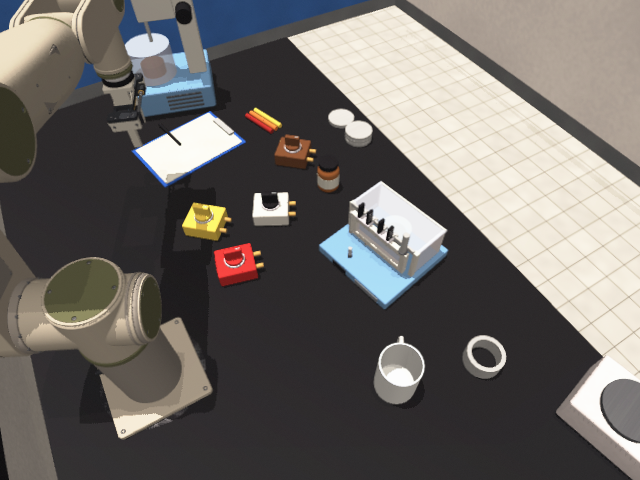

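The top view shows the chamber around (330,180), the white vent unit at (204,265), the jar at (198,177), the jug at (467,262) and the ring at (487,174). Next I enlarge the chamber and the vent unit.

```bash
python3 - <<'E'
from h import *
im=cv2.imread('pics/top0.png')
a=cv2.resize(im[110:250,260:395],None,fx=4,fy=4,interpolation=cv2.INTER_CUBIC)
b=cv2.resize(im[225:300,170:240],None,fx=3.6,fy=3.6,interpolation=cv2.INTER_CUBIC)
c=np.zeros((560,800,3),np.uint8);c[:560,:540]=a;c[:270,545:797]=b
cv2.imwrite('pics/crop0.png',c)
E
```

```text
(no output)
```

View pics/crop0.png

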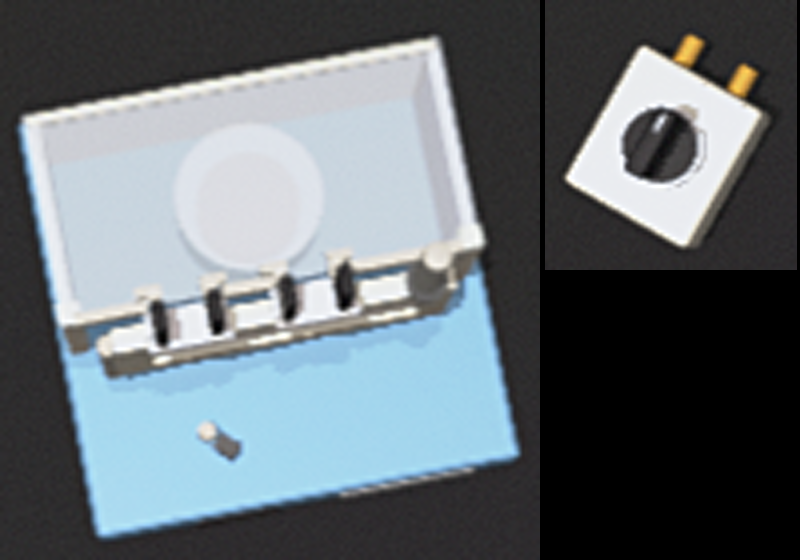

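The crop shows the base front corners at top pixels (284.5,244.2) and (390,223.8), the box back corners at (265.5,139.5) and (369.5,119.5), four tabs with the round post at their right end, and the vent bar running up-right. I compute poses from these.

```bash
python3 - <<'E'
from h import *
d=load('top0')
f=onz(d,np.array([284.5,390]),np.array([244.2,223.8]),.03)
b=onz(d,np.array([265.5,369.5]),np.array([139.5,119.5]),.124)
print('front',f,'back',b,np.linalg.norm(f[0]-f[1]),np.linalg.norm(b[0]-b[1]))
yv=(f[0]-f[1])+(b[0]-b[1]);yv/=np.linalg.norm(yv);xv=np.array([yv[1],-yv[0],0])
print('yaw',np.degrees(np.arctan2(xv[1],xv[0])), 'depth',(b.mean(0)-f.mean(0))@xv)
V,U=np.mgrid[100:310,160:410];W=world(d,U.ravel(),V.ravel());
P=W; 
def cl(m,n):
    q=P[m]; print(n,len(q),q.mean(0).round(4) if len(q) else '',np.median(q,0).round(4) if len(q) else ''); return q
v=onz(d,np.array([197.2,176.1]),np.array([237.5,274.4]),.045);print('vent edge',v)
near=np.linalg.norm(P[:,:2]-world(d,202,265)[:2],axis=1)<.06
q=cl(near&(P[:,2]>.08)&(P[:,2]<.1),'bar');c=np.cov(q[:,:2].T);w,e=np.linalg.eigh(c);print('bar dir',np.degrees(np.arctan2(e[1,1],e[0,1])),np.sqrt(w*12))
q=cl(near&(P[:,2]>.04)&(P[:,2]<.05),'boxtop');r=cv2.minAreaRect(q[:,:2].astype(np.float32));print(r)
m=(P[:,2]>.155)&(P[:,2]<.2)
im=m.reshape(V.shape).astype(np.uint8);n,L,S,C=cv2.connectedComponentsWithStats(im)
for i in range(1,n):
    if S[i,4]>3: qq=P[(L==i).ravel()]; print('obj',S[i],qq.mean(0).round(4),qq[:,2].max())
E
```

```text
front [[ 0.5116665   0.11092706  0.03      ]
 [ 0.56310017 -0.1327914   0.03      ]] back [[ 0.73254264  0.15261688  0.124     ]
 [ 0.78109792 -0.07448418  0.124     ]] 0.2490865510021201 0.23223373142654588
yaw 11.989890335835875 depth 0.22503641398900467
vent edge [[0.52259648 0.3107442  0.045     ]
 [0.43721472 0.3565921  0.045     ]]
bar 143 [0.4591 0.2959 0.089 ] [0.4594 0.2961 0.0893]
bar dir 151.72604061970105 [0.01464917 0.04622405]
boxtop 1150 [0.4581 0.2938 0.0451] [0.458  0.2917 0.0451]
((0.4593804180622101, 0.29626744985580444), (0.09136562049388885, 0.09989070147275925), 61.72337341308594)
obj [204  70   9  11  70] [ 0.645  -0.0664  0.1841] 0.1986031379364932
obj [183  76   6  10  45] [ 0.636  -0.0207  0.1698] 0.1763549142692984
obj [170  78   5  10  42] [0.6298 0.0075 0.1709] 0.17654431272081395
obj [152  82   5  10  41] [0.6219 0.0451 0.1709] 0.17790239499801408
obj [137  85   6  10  42] [0.615  0.0747 0.1702] 0.1783807126761272
```

```bash
cat >> h.py <<'E'
def todo(p,yaw_y=None):
    "shift (tool axes, shares) to world p and wz shares to bring tool y to angle yaw_y (deg, mod 180)"
    s=arm.state();R=s['tool_rot'];d=R.T@(np.array(p)-s['eef_pos'])
    print('t',round(s['time'],2),'pos',s['eef_pos'].round(4),'shares',(d/.2).round(3),'F',s['force'].round(1),'M',s['moment'].round(2),'gap',round(s['finger_gap'],4),'ff',round(s['finger_force'],1),'tilt',(R[:,2]).round(3))
    if yaw_y is not None:
        a=np.degrees(np.arctan2(R[1,1],R[0,1])); e=(a-yaw_y+90)%180-90; print('yang',a.round(2),'wz shares',(e/45).round(3),'j6',s['joints'][5].round(2),'j',s['joints'].round(2))
E
python3 -m jog '[-0.1625,-0.08,0.02,0,0,0.085,1,-0.1625,-0.08,0.02,0,0,0.085,1,-0.1625,-0.08,0.02,0,0,0,1,-0.1625,-0.08,0.02,0,0,0,1,-0.1625,-0.08,0.02,0,0,0,1,-0.1625,-0.08,0.02,0,0,0,1,-0.1625,-0.08,0.02,0,0,0,1,-0.1625,-0.08,0.02,0,0,0,1,-0.1625,-0.08,0.02,0,0,0,1,-0.1625,-0.08,0.02,0,0,0,1,0,0,0,0,0,0,1]'
python3 -c "
from h import *
todo([.4592,.296,.063],61.7)"
```

```text
time: 1.02
eef_pos: [0.4303, 0.2653, 0.1774]
tool_rot: [[-0.878, 0.479, -0.0], [0.479, 0.878, -0.003], [-0.001, -0.003, -1.0]]
force: [-0.9, 0.1, 0.1]
finger_gap: 0.093
finger_force: 0.0
t 1.02 pos [0.4303 0.2653 0.1774] shares [-0.053  0.205  0.571] F [-0.9  0.1  0.1] M [-0.05 -0.01  0.03] gap 0.093 ff 0.0 tilt [-0.    -0.003 -1.   ]
yang 61.35 wz shares -0.008 j6 -0.62 j [ 0.45 -0.1   1.8  -0.    1.45 -0.62]
```

```bash

python3 -m jog '[-0.0265,0.1025,0,0,0,0,1,-0.0265,0.1025,0,0,0,0,1,0,0,0.14,0,0,0,0.6,0,0,0.14,0,0,0,0.6,0,0,0.14,0,0,0,0.6,0,0,0.14,0,0,0,0.6,0,0,0.01,0,0,0,0.5,0,0,0,0,0,0,0.5]' 50
python3 -c "
from h import *
todo([.4592,.296,.063],61.7)
snap('wrist','w1')"
```

```text
time: 1.68
eef_pos: [0.4546, 0.3007, 0.0625]
tool_rot: [[-0.88, 0.475, -0.005], [0.475, 0.88, -0.002], [0.003, -0.004, -1.0]]
force: [-0.2, 0.2, -0.6]
finger_gap: 0.0576
finger_force: 0.0
t 1.68 pos [0.4546 0.3007 0.0625] shares [-0.031 -0.01  -0.002] F [-0.2  0.2 -0.6] M [ 0.02 -0.01 -0.01] gap 0.0576 ff 0.0 tilt [-0.005 -0.002 -1.   ]
yang 61.63 wz shares -0.002 j6 -0.59 j [ 0.49  0.12  1.79  0.    1.23 -0.59]
```

View pics/w1.png

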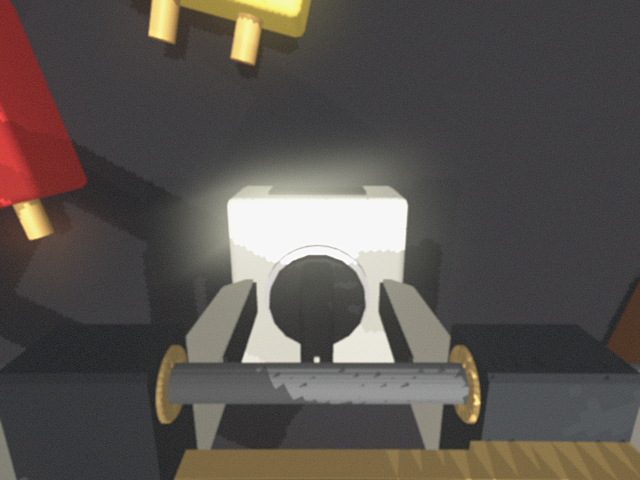

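The bar shows centred between the fingers at about (317,310) and aligned with them. I close and then twist.

```bash

python3 -m jog '[-0.031,-0.008,0,0,0,0,0,0,0,0,0,0,0,0,0,0,0,0,0,0,0,0,0,0,0,0,0,0,0,0,0,0,0,0,0,0,0,0,0,0,0,0]' 50
python3 -c "
from h import *
todo([.4592,.296,.063],61.7)"
```

```text
time: 2.23
eef_pos: [0.4615, 0.2969, 0.0651]
tool_rot: [[-0.88, 0.475, 0.0], [0.475, 0.88, -0.0], [-0.0, -0.0, -1.0]]
force: [-7.1, -14.0, 14.5]
finger_gap: 0.0134
finger_force: 27.1
t 2.23 pos [0.4615 0.2969 0.0651] shares [ 0.008 -0.009  0.01 ] F [ -7.1 -14.   14.5] M [-2.27  1.18  0.09] gap 0.0134 ff 27.1 tilt [ 0. -0. -1.]
yang 61.62 wz shares -0.002 j6 -0.6 j [ 0.48  0.12  1.79 -0.    1.23 -0.6 ]
```

```bash

python3 -m jog '[0.005,-0.009,-0.01,0,0,0,0,0,0,0,0,0,0,0,0,0,0,0,0,0.155,0,0,0,0,0,0,0.155,0,0,0,0,0,0,0.155,0,0,0,0,0,0,0.155,0,0,0,0,0,0,0.155,0]' 50
python3 -c "
from h import *
todo([.4592,.296,.063],-1)"
```

```text
time: 2.82
eef_pos: [0.4604, 0.2959, 0.0653]
tool_rot: [[-0.445, 0.896, 0.002], [0.896, 0.445, 0.0], [-0.001, 0.001, -1.0]]
force: [9.7, 2.9, -15.2]
finger_gap: 0.0136
finger_force: 50.0
t 2.82 pos [0.4604 0.2959 0.0653] shares [ 0.003 -0.005  0.012] F [  9.7   2.9 -15.2] M [ 0.39 -1.62  0.14] gap 0.0136 ff 50.0 tilt [ 0.002  0.    -1.   ]
yang 26.4 wz shares 0.609 j6 0.02 j [ 0.48  0.12  1.79 -0.    1.23  0.02]
```

```bash

python3 -m jog '[0,-0.003,0.005,0,0,0.155,0,0,0,0,0,0,0.155,0,0,0,0,0,0,0.155,0,0,0,0,0,0,0.15,0,0,0,0,0,0,0,0,0,0,0,0,0,0,0,0,0,0,0,0,0,0]' 50
python3 -c "
from h import *
todo([.4592,.296,.063],-1)"
```

```text
time: 3.4
eef_pos: [0.4597, 0.2957, 0.0652]
tool_rot: [[0.016, 1.0, 0.001], [1.0, -0.016, 0.0], [0.0, 0.001, -1.0]]
force: [5.2, 1.0, -6.9]
finger_gap: 0.0136
finger_force: 50.0
t 3.4 pos [0.4597 0.2957 0.0652] shares [ 0.002 -0.002  0.011] F [ 5.2  1.  -6.9] M [ 0.02 -0.85  0.2 ] gap 0.0136 ff 50.0 tilt [ 0.001  0.    -1.   ]
yang -0.92 wz shares 0.002 j6 0.49 j [ 0.48  0.11  1.79 -0.    1.23  0.49]
```

```bash

python3 -m jog '[0,0,0,0,0,0,1,0,0,0,0,0,0,1,0,0,0,0,0,0,1,0,0,0,0,0,0,1,0,0,0,0,0,0,1,0,0,0,0,0,0,1,0,0,0,0,0,0,1,0,0,0,0,0,0,1,0,0,0,0,0,0,1]' 50
python3 -c "
from h import *
todo([.4592,.296,.063],-78)
d=snap('top','top1');cv2.imwrite('pics/c1.png',cv2.resize(d['img'][200:320,140:280,::-1],None,fx=4,fy=4))
"
```

```text
time: 4.15
eef_pos: [0.4589, 0.2953, 0.0654]
tool_rot: [[0.016, 1.0, -0.001], [1.0, -0.016, -0.001], [-0.001, -0.001, -1.0]]
force: [-1.0, -0.1, 0.1]
finger_gap: 0.0691
finger_force: 0.0
t 4.15 pos [0.4589 0.2953 0.0654] shares [0.004 0.001 0.012] F [-1.  -0.1  0.1] M [-0.1   0.05  0.01] gap 0.0691 ff 0.0 tilt [-0.001 -0.001 -1.   ]
yang -0.94 wz shares 1.712 j6 0.49 j [ 0.48  0.11  1.8  -0.    1.23  0.49]
```

View pics/c1.png

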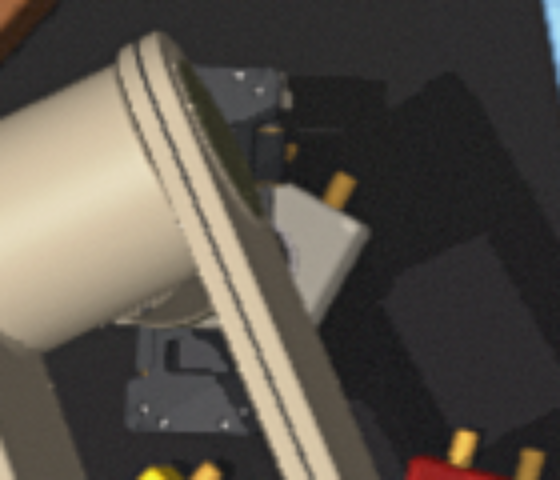

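The knob is hidden by the arm in this view. I rise clear, turn, and check the knob after that.

```bash

python3 -m jog '[0,0,0,0,0,0,1,0,0,0,0,0,0,1,0,0,-0.18,0,0,0,1,0,0,-0.18,0,0,0,1,0,0,-0.18,0,0,0.155,0.6,0,0,-0.18,0,0,0.155,0.6,0,0,-0.18,0,0,0.155,0.6,0,0,0,0,0,0.155,0.56,0,0,0,0,0,0.155,0.56,0,0,0,0,0,0.155,0.56,0,0,0,0,0,0.155,0.56,0,0,0,0,0,0.155,0.56]' 25
python3 -c "
from h import *
todo([.6185,.0625,.23],-78)"
```

```text
time: 5.2
eef_pos: [0.4591, 0.2957, 0.2457]
tool_rot: [[0.839, 0.543, 0.0], [0.543, -0.839, 0.0], [0.0, 0.0, -1.0]]
force: [0.0, 0.1, 0.2]
finger_gap: 0.0522
finger_force: 0.0
t 5.2 pos [0.4591 0.2957 0.2457] shares [0.035 1.412 0.079] F [0.  0.1 0.2] M [-0.01  0.21  0.01] gap 0.0522 ff 0.0 tilt [ 0.  0. -1.]
yang -57.08 wz shares 0.465 j6 1.47 j [ 0.48 -0.03  1.6  -0.    1.57  1.47]
```

```bash

python3 -m jog '[0,0,0,0,0,0.155,0.56,0,0,0,0,0,0.155,0.56,0,0,0,0,0,0.155,0.56,0.067,0.163,0,0,0,0,0.56,0.067,0.163,0,0,0,0,0.56,0.067,0.163,0,0,0,0,0.56,0.067,0.163,0,0,0,0,0.56,0.067,0.163,0,0,0,0,0.56,0.067,0.163,0,0,0,0,0.56,0.067,0.163,0,0,0,0,0.56,0.067,0.163,0,0,0,0,0.56,0,0,0,0,0,0,0.56]' 25
python3 -c "
from h import *
todo([.6185,.0625,.23],-78)
snap('wrist','w2');d=snap('top','top2')
V,U=np.mgrid[235:300,170:240];P=world(d,U.ravel(),V.ravel())
q=P[(P[:,2]>.08)&(P[:,2]<.1)];print(len(q));
if len(q)>20:
  c=np.cov(q[:,:2].T);w,e=np.linalg.eigh(c);print('bar dir',np.degrees(np.arctan2(e[1,1],e[0,1])))"
```

```text
time: 6.2
eef_pos: [0.6219, 0.0582, 0.2448]
tool_rot: [[0.978, 0.209, 0.0], [0.209, -0.978, -0.002], [-0.0, 0.002, -1.0]]
force: [0.4, 0.6, -0.8]
finger_gap: 0.0522
finger_force: 0.0
t 6.2 pos [0.6219 0.0582 0.2448] shares [-0.012 -0.025  0.074] F [ 0.4  0.6 -0.8] M [-0.06  0.12  0.06] gap 0.0522 ff 0.0 tilt [ 0.    -0.002 -1.   ]
yang -77.93 wz shares 0.002 j6 1.37 j [ 0.01  0.19  1.38 -0.    1.58  1.37]
141
bar dir 151.94086567239037
```

View pics/w2.png

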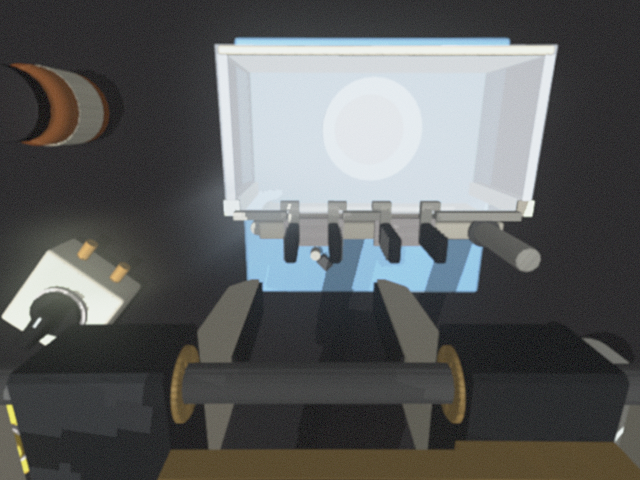

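The knob is back at rest (bar direction unchanged). The wrist view shows the four tabs, tops at about x = 291, 336, 391 and 434 near row 258, and the post top at (528,259). I localise them with the wrist range.

```bash
python3 -c "
from h import *
d=load('w2')
V,U=np.mgrid[195:275,270:550];P=world(d,U.ravel(),V.ravel())
for lo,hi in ((.168,.178),(.185,.196)):
  m=((P[:,2]>lo)&(P[:,2]<hi)).reshape(V.shape).astype(np.uint8)
  n,L,S,C=cv2.connectedComponentsWithStats(m)
  for i in range(1,n):
    if S[i,4]>15: q=P[(L==i).ravel()];print(S[i],q.mean(0).round(4),((q[:,:2].min(0)+q[:,:2].max(0))/2).round(4),cv2.minAreaRect(q[:,:2].astype(np.float32)))
"
```

```text
[ 59  41  13  27 314] [0.6247 0.046  0.1713] [0.624  0.0459] ((0.6243537068367004, 0.045678213238716125), (0.017617397010326385, 0.008069575764238834), 12.111878395080566)
[163  41  15  27 323] [ 0.639  -0.0217  0.1712] [ 0.6386 -0.0222] ((0.6387308239936829, -0.022220153361558914), (0.017804350703954697, 0.00833650678396225), 13.417388916015625)
[ 14  42  13  26 320] [0.6187 0.0747 0.1713] [0.6183 0.0747] ((0.6183463335037231, 0.07481877505779266), (0.01755550131201744, 0.008013691753149033), 11.09490966796875)
[117  42  15  26 321] [0.6327 0.0078 0.1712] [0.6322 0.0077] ((0.6323323249816895, 0.0073908050544559956), (0.017509371042251587, 0.008377982303500175), 12.19599437713623)
[230  43  26  27 213] [ 0.6502 -0.0635  0.1734] [ 0.6482 -0.066 ] ((0.6491686105728149, -0.06517187505960464), (0.0086707454174757, 0.01588011160492897), 74.78302001953125)
[243  51  27  26 519] [ 0.6486 -0.0679  0.1882] [ 0.6482 -0.0686] ((0.6482319831848145, -0.06852898001670837), (0.015278050675988197, 0.01507512852549553), 5.365320205688477)
```

```bash

python3 -m jog '[0,-0.011,0.02,0,0,0,0.56,0,0,0.12,0,0,0,0.56,0,0,0.125,0,0,0,0.56,0,0,0.125,0,0,0,0.56,0,0,0.125,0,0,0,0.56,0,0,0,0,0,0,0.56,0,0,0,0,0,0,0.56]' 25
python3 -c "
from h import *
todo([.6214,.0603,.1415],-78)"
```

```text
time: 6.88
eef_pos: [0.6173, 0.0673, 0.1413]
tool_rot: [[0.977, 0.215, -0.004], [0.215, -0.977, 0.0], [-0.004, -0.001, -1.0]]
force: [0.7, 0.9, 0.9]
finger_gap: 0.0519
finger_force: 0.0
t 6.88 pos [0.6173 0.0673 0.1413] shares [ 0.012  0.039 -0.001] F [0.7 0.9 0.9] M [-0.02  0.15 -0.03] gap 0.0519 ff 0.0 tilt [-0.004  0.    -1.   ]
yang -77.56 wz shares 0.01 j6 1.38 j [0.03 0.24 1.51 0.   1.4  1.38]
```

```bash

python3 -m jog '[0,0,0,0,0,0,0.56]' 25
python3 -c "
from h import *
todo([.6214,.0603,.1415],-78)
d=snap('wrist','w3')
V,U=np.mgrid[150:480,150:550];P=world(d,U.ravel(),V.ravel())
m=((P[:,2]>.168)&(P[:,2]<.178)).reshape(V.shape).astype(np.uint8)
n,L,S,C=cv2.connectedComponentsWithStats(m)
for i in range(1,n):
    if S[i,4]>15: q=P[(L==i).ravel()];print(S[i],cv2.minAreaRect(q[:,:2].astype(np.float32)))
"
```

```text
time: 6.97
eef_pos: [0.6194, 0.0671, 0.1443]
tool_rot: [[0.977, 0.215, 0.001], [0.215, -0.977, 0.0], [0.001, -0.0, -1.0]]
force: [0.2, -0.3, 0.2]
finger_gap: 0.0521
finger_force: 0.0
t 6.97 pos [0.6194 0.0671 0.1443] shares [0.002 0.035 0.014] F [ 0.2 -0.3  0.2] M [-0.01  0.15  0.  ] gap 0.0521 ff 0.0 tilt [ 0.001  0.    -1.   ]
yang -77.59 wz shares 0.009 j6 1.38 j [0.03 0.23 1.51 0.   1.4  1.38]
[ 59 151  47  49 620] ((0.6180775761604309, 0.09624135494232178), (0.022775691002607346, 0.011094393208622932), 54.71577072143555)
[230 151  47  51 627] ((0.6308672428131104, 0.037995535880327225), (0.011277200654149055, 0.02283988706767559), 59.14152145385742)
[136 155  21  42 785] ((0.6179736852645874, 0.0747419074177742), (0.018487416207790375, 0.008203660137951374), 12.045074462890625)
[208 155  22  43 808] ((0.6240602731704712, 0.045624420046806335), (0.018797358497977257, 0.00817674770951271), 12.32620906829834)
[303 155  25  19 387] ((0.6374945044517517, 0.009004750289022923), (0.007217738311737776, 0.009117853827774525), 19.312856674194336)
[379 156  21  19 328] ((0.6437269449234009, -0.020691372454166412), (0.007802190259099007, 0.007465833332389593), 14.37101936340332)
```

View pics/w3.png

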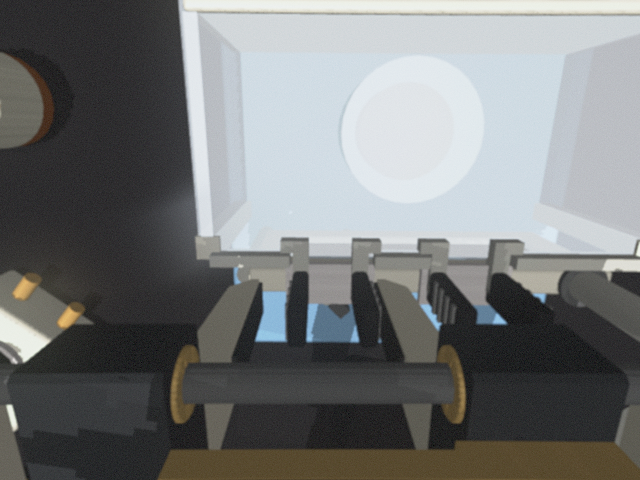

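Both first-catch tabs (about x = 297 and 365) lie between the fingers, but the right finger is close to its tab. I shift 7 mm along +y.

```bash

python3 -m jog '[0.002,0.018,0.005,0,0,0.009,0.56,0,0.017,0.005,0,0,0,0.56,0,0,0,0,0,0,0.56,0,0,0,0,0,0,0.56,0,0,0,0,0,0,0.56]' 25
python3 -c "
from h import *
todo([.6212,.0603,.1415],-78)"
```

```text
time: 7.43
eef_pos: [0.6212, 0.0591, 0.1409]
tool_rot: [[0.978, 0.206, 0.0], [0.206, -0.978, 0.0], [0.0, 0.0, -1.0]]
force: [-0.0, -0.0, 0.2]
finger_gap: 0.052
finger_force: 0.0
t 7.43 pos [0.6212 0.0591 0.1409] shares [ 0.001 -0.006 -0.003] F [-0.  -0.   0.2] M [-0.04  0.18  0.02] gap 0.052 ff 0.0 tilt [ 0.  0. -1.]
yang -78.08 wz shares -0.002 j6 1.38 j [0.01 0.24 1.51 0.   1.39 1.38]
```

Settled within about 1 mm. I squeeze.

```bash

python3 -m jog '[0,-0.005,0,0,0,0,0.56,0,0,0,0,0,0,0.1,0,0,0,0,0,0,0.1,0,0,0,0,0,0,0.1,0,0,0,0,0,0,0.1,0,0,0,0,0,0,0.1,0,0,0,0,0,0,0.1,0,0,0,0,0,0,0.1]' 30
python3 -c "
from h import *
todo([.6212,.0603,.1415],-78)"
```

```text
time: 8.1
eef_pos: [0.6207, 0.0609, 0.1406]
tool_rot: [[0.978, 0.207, -0.0], [0.207, -0.978, 0.001], [-0.0, -0.001, -1.0]]
force: [-1.6, 4.4, 0.8]
finger_gap: 0.0172
finger_force: 30.0
t 8.1 pos [0.6207 0.0609 0.1406] shares [ 0.002  0.003 -0.004] F [-1.6  4.4  0.8] M [ 0.66  0.34 -0.04] gap 0.0172 ff 30.0 tilt [-0.     0.001 -1.   ]
yang -78.04 wz shares -0.001 j6 1.38 j [0.02 0.24 1.51 0.   1.39 1.38]
```

```bash

python3 -m jog '[0,0,0,0,0,0,0.55,0,0,0,0,0,0,0.55,0,0,0,0,0,0,0.55,0,0,0,0,0,0,0.55,0,0,-0.115,0,0,0,0.55,0,0,-0.115,0,0,0,0.55,0,0.117,0,0,0,0,0.55,0,0.117,0,0,0,0,0.55,0,0.117,0,0,0,0,0.55,0,0,0,0,0,0,0.55,0,0,0,0,0,0,0.55,0,0,0,0,0,0,0.55]' 30
python3 -c "
from h import *
todo([.6356,-.0078,.1415],-78)
d=snap('wrist','w4')
V,U=np.mgrid[150:400,150:640];P=world(d,U.ravel(),V.ravel())
m=((P[:,2]>.168)&(P[:,2]<.176)).reshape(V.shape).astype(np.uint8)
n,L,S,C=cv2.connectedComponentsWithStats(m)
for i in range(1,n):
    if S[i,4]>50: q=P[(L==i).ravel()];print(S[i],cv2.minAreaRect(q[:,:2].astype(np.float32)))
"
```

```text
time: 9.1
eef_pos: [0.6352, -0.0083, 0.1865]
tool_rot: [[0.978, 0.206, -0.0], [0.206, -0.978, 0.0], [-0.0, -0.0, -1.0]]
force: [0.2, -0.2, 0.5]
finger_gap: 0.0511
finger_force: 0.0
t 9.1 pos [ 0.6352 -0.0083  0.1865] shares [ 0.003 -0.002  0.225] F [ 0.2 -0.2  0.5] M [-0.08  0.19  0.02] gap 0.0511 ff 0.0 tilt [-0.  0. -1.]
yang -78.09 wz shares -0.002 j6 1.27 j [-0.09  0.24  1.42  0.    1.48  1.27]
[  9 117  21  34 551] ((0.619932234287262, 0.06554719805717468), (0.018032876774668694, 0.008403168059885502), 11.739502906799316)
[ 33 116  19  35 540] ((0.6228373646736145, 0.05381978675723076), (0.018097395077347755, 0.008768144063651562), 8.338593482971191)
[126 117  18  34 512] ((0.6322425007820129, 0.007024009712040424), (0.018405430018901825, 0.008555405773222446), 15.667776107788086)
[187 116  16  35 513] ((0.6389310359954834, -0.022668026387691498), (0.017930615693330765, 0.0078042116947472095), 12.494029998779297)
[270 119  34  27 231] ((0.6513702869415283, -0.06606952100992203), (0.008401153609156609, 0.015853136777877808), 41.627525329589844)
```

The first catch is fully in (tab spacing 12 mm). Now the second catch.

```bash

python3 -m jog '[0,0,0.115,0,0,0,0.55,0,0,0.11,0,0,0,0.55,0,0,0,0,0,0,0.55,0,0,0,0,0,0,0.55,0,0,0,0,0,0,0.55,0,0,0,0,0,0,0.1,0,0,0,0,0,0,0.1,0,0,0,0,0,0,0.1,0,0,0,0,0,0,0.1,0,0,0,0,0,0,0.1,0,0,0,0,0,0,0.1,0,0,0,0,0,0,0.1]' 30
python3 -c "
from h import *
todo([.6356,-.0078,.1415],-78)"
```

```text
time: 10.15
eef_pos: [0.6362, -0.0075, 0.1434]
tool_rot: [[0.978, 0.207, 0.002], [0.207, -0.978, 0.001], [0.003, -0.001, -1.0]]
force: [-1.5, 5.4, 6.4]
finger_gap: 0.0169
finger_force: 30.0
t 10.15 pos [ 0.6362 -0.0075  0.1434] shares [-0.003  0.001  0.009] F [-1.5  5.4  6.4] M [ 0.92  0.37 -0.02] gap 0.0169 ff 30.0 tilt [ 0.002  0.001 -1.   ]
yang -78.04 wz shares -0.001 j6 1.27 j [-0.09  0.27  1.47  0.    1.4   1.27]
```

```bash

python3 -m jog '[0,0,0,0,0,0,0.55,0,0,0,0,0,0,0.55,0,0,0,0,0,0,0.55,0,0,0,0,0,0,0.55,0,0,-0.15,0,0,0,0.55,0,0,-0.16,0,0,0,0.55,0,0.155,0,0,0,0,0.6,0,0.155,0,0,0,0,0.6,0,0,0,0,0,-0.154,0.6,0,0,0,0,0,-0.154,0.6,0,0,0,0,0,-0.154,0.6,0,0,0,0,0,-0.154,0.6]' 30
python3 -m jog '[0,0,0,0,0,-0.154,0.6,0,0,0,0,0,-0.154,0.6,0,0,0,0,0,-0.154,0.6,0,0,0,0,0,-0.154,0.6,0,0,0,0,0,-0.154,0.6,0,0,0,0,0,-0.154,0.6,0,0,0,0,0,-0.154,0.6,0,0,0,0,0,-0.154,0.6,0,0,0,0,0,-0.154,0.6,0,0,0,0,0,0,0.6,0,0,0,0,0,0,0.6]' 30
python3 -c "
from h import *
todo([.6482,-.0685,.147],12)
d=snap('wrist','w5');d=snap('top','top5')
V,U=np.mgrid[100:260,260:410];P=world(d,U.ravel(),V.ravel())
m=((P[:,2]>.168)&(P[:,2]<.176)).reshape(V.shape).astype(np.uint8)
n,L,S,C=cv2.connectedComponentsWithStats(m)
for i in range(1,n):
    if S[i,4]>20: q=P[(L==i).ravel()];print(S[i],cv2.minAreaRect(q[:,:2].astype(np.float32)))"
```

```text
time: 11.15
eef_pos: [0.6479, -0.0697, 0.2031]
tool_rot: [[0.767, 0.642, -0.001], [0.642, -0.767, -0.0], [-0.001, -0.0, -1.0]]
force: [0.4, -0.6, 0.6]
finger_gap: 0.0555
finger_force: 0.0
time: 12.07
eef_pos: [0.648, -0.0693, 0.2033]
tool_rot: [[-0.204, 0.979, -0.001], [0.979, 0.204, -0.0], [0.0, -0.001, -1.0]]
force: [0.3, 0.2, 0.3]
finger_gap: 0.0558
finger_force: 0.0
t 12.07 pos [ 0.648  -0.0693  0.2033] shares [0.004 0.002 0.281] F [0.3 0.2 0.3] M [-0.12  0.07 -0.  ] gap 0.0558 ff 0.0 tilt [-0.001 -0.    -1.   ]
yang 11.8 wz shares -0.005 j6 -0.39 j [-0.19  0.28  1.35 -0.    1.52 -0.39]
[48 83  5  9 32] ((0.6199953556060791, 0.053349100053310394), (0.0164183359593153, 0.008372776210308075), 0.910887598991394)
[42 84  5  9 32] ((0.6179836392402649, 0.06565047800540924), (0.017610980197787285, 0.007798698730766773), 12.438793182373047)
```

View pics/w5.png

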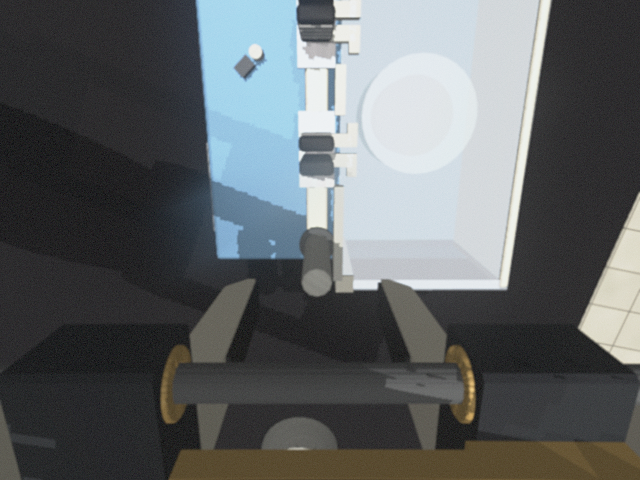

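Both catches show as close pairs, at rows about 20 and 155, and the post top (316,275) is centred between the fingers. I descend and grip.

```bash

python3 -m jog '[0.004,0.002,0.14,0,0,0,0.6,0,0,0.14,0,0,0,0.6,0,0,0,0,0,0,0.6,0,0,0,0,0,0,0.05,0,0,0,0,0,0,0.05,0,0,0,0,0,0,0.05,0,0,0,0,0,0,0.05,0,0,0,0,0,0,0.05,0,0,0,0,0,0,0.05,0,0,0,0,0,0,0.05,0,0,0,0,0,0,0.05]' 50
python3 -c "
from h import *
todo([.6482,-.0685,.147],12)"
```

```text
time: 13.08
eef_pos: [0.6482, -0.0685, 0.1485]
tool_rot: [[-0.208, 0.978, -0.0], [0.978, 0.208, -0.001], [-0.0, -0.0, -1.0]]
force: [-4.6, -1.0, 5.7]
finger_gap: 0.0154
finger_force: 50.0
t 13.08 pos [ 0.6482 -0.0685  0.1485] shares [ 0.    -0.     0.007] F [-4.6 -1.   5.7] M [-0.19  0.8  -0.06] gap 0.0154 ff 50.0 tilt [-0.    -0.001 -1.   ]
yang 12.02 wz shares 0.0 j6 -0.39 j [-0.18  0.31  1.41 -0.    1.42 -0.39]
```

```bash

python3 -m jog '[0.0034,-0.077,0,0,0,0.111,0.05,0.0034,-0.077,0,0,0,0.111,0.05,0.0034,-0.077,0,0,0,0.111,0.05,0.0034,-0.077,0,0,0,0.111,0.05,0.0034,-0.077,0,0,0,0.111,0.05,0.0034,-0.077,0,0,0,0.111,0.05,0,0,0,0,0,0,0.05]' 60
cat >> h.py <<'E'
def gate():
    s=arm.state();v=s['eef_pos'][:2]-np.array([.6114,.1046]);print('gate deg by tcp',(-78-np.degrees(np.arctan2(v[1],v[0])))%360,'r',np.linalg.norm(v)*1e3)
    R=s['tool_rot'];print('F tool',(R.T@s['force']).round(1))
E
python3 -c "
from h import *
todo([.6482,-.0685,.147],12);gate()"
```

```text
time: 13.67
eef_pos: [0.5558, -0.0639, 0.1485]
tool_rot: [[0.313, 0.95, 0.001], [0.95, -0.313, -0.001], [-0.001, 0.001, -1.0]]
force: [-0.3, -5.5, -0.2]
finger_gap: 0.0152
finger_force: 60.0
t 13.67 pos [ 0.5558 -0.0639  0.1485] shares [0.123 0.446 0.008] F [-0.3 -5.5 -0.2] M [-0.73  0.21 -0.04] gap 0.0152 ff 60.0 tilt [ 0.001 -0.001 -1.   ]
yang -18.25 wz shares -0.672 j6 0.11 j [-0.21  0.06  1.69 -0.    1.39  0.11]
gate deg by tcp 30.261469374889217 r 177.4204741823362
F tool [-5.3  1.4  0.2]
```

```bash

python3 -m jog '[0.0034,-0.077,0,0,0,0.111,0.05,0.0034,-0.077,0,0,0,0.111,0.05,0.0034,-0.077,0,0,0,0.111,0.05,0.0034,-0.077,0,0,0,0.111,0.05,0.0034,-0.077,0,0,0,0.111,0.05,0.0034,-0.077,0,0,0,0.111,0.05,0.0034,-0.077,0,0,0,0.111,0.05,0.0034,-0.077,0,0,0,0.111,0.05,0.0034,-0.077,0,0,0,0.111,0.05,0.0034,-0.077,0,0,0,0.111,0.05,0.0034,-0.077,0,0,0,0.111,0.05]' 60
python3 -m jog '[0,0,0,0,0,0,0.05,0,0,0,0,0,0,0.05,0,0,0,0,0,0,0.05,0,0,0,0,0,0,0.05,0,0,0,0,0,0,0.05,0,0,0,0,0,0,0.05]' 60
python3 -c "
from h import *
todo([.6482,-.0685,.147],12);gate();d=snap('scene','s6')"
```

```text
time: 14.58
eef_pos: [0.4412, 0.0519, 0.1485]
tool_rot: [[0.957, 0.29, -0.002], [0.29, -0.957, -0.003], [-0.003, 0.002, -1.0]]
force: [-8.8, -7.1, 9.8]
finger_gap: 0.0153
finger_force: 60.0
time: 15.08
eef_pos: [0.4412, 0.0518, 0.1484]
tool_rot: [[0.955, 0.295, -0.003], [0.295, -0.955, -0.002], [-0.004, 0.001, -1.0]]
force: [-14.6, -8.9, 13.5]
finger_gap: 0.0157
finger_force: 60.0
t 15.08 pos [0.4412 0.0518 0.1484] shares [0.811 0.88  0.005] F [-14.6  -8.9  13.5] M [-1.    2.34 -0.  ] gap 0.0157 ff 60.0 tilt [-0.003 -0.002 -1.   ]
yang -72.83 wz shares -1.885 j6 1.27 j [ 0.   -0.26  1.99 -0.    1.41  1.27]
gate deg by tcp 84.7488064211856 r 178.19136976086844
F tool [-16.6   4.2 -13.4]
```

View pics/s6.png

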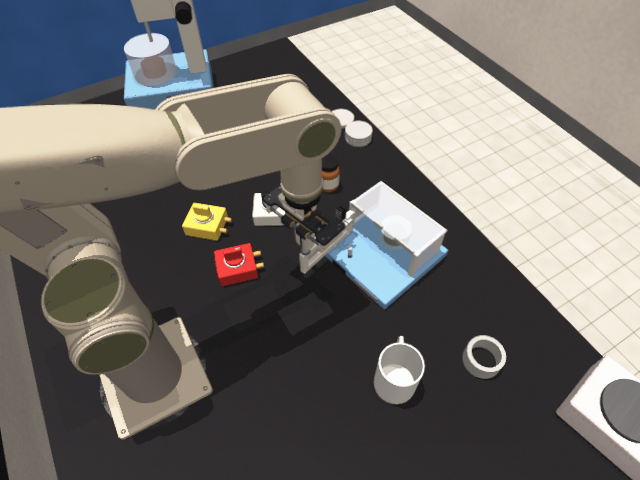

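The gate stands wide open at about 1.48 rad with the post in the fingers. The jug and ring are unmoved, the jar shows no shift, and the arm is at rest. I hand in.

```bash
python3 -c "
from bench import arm
print(arm.close_job())"
```

```text
the job is handed in; nothing more can be done
None
```

The job is handed in, though the verdict was not shown: the vent was twisted about 62° and sprang back, both catches were squeezed in (hinge side first), and the gate is held open by its post at about 1.48 rad, with no bystander seen to move.

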